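# Reload tested components into the carrier tray in reverse order

### The job

The four components standing in a row on the test strip have been measured; move them into the four bays of the grey carrier tray in reverse order, because the tray is turned round for the next bench: the one at the left end of the strip goes into the bay at the right end of the tray, the next one into the bay beside it, and so on (left and right as the robot sees them). Each must stand upright and flat on the floor of its own bay, let go, and none may fall over on the way.

Things in the scene. Friction and masses are not known exactly. Their poses are not given: they have to be found in the camera images.
- cap_mid (a point): Can capacitor: upright black cylinder, 36 mm diameter, 60 mm high, bright metal top with a cross on it; about 90 g. The point is on its axis, half-way up (30 mm above its underside). z is up; at the start it stands upright on its own pad, turned up to 0.25 rad from it.
- relay_mid (a point): Relay: upright white plastic box on a black base, 30 mm along its x, 36 mm along its y, 52 mm high; about 70 g. The point is its centre, 26 mm above its underside. z is up; at the start it stands upright on its own pad, turned up to 0.25 rad from it.
- trafo_mid (a point): Transformer: dark steel core standing on edge, 20 mm along its x, 42 mm along its y, 50 mm high, with a copper winding round its middle that is 36 mm along x, 25 mm along y and reaches from 11 to 41 mm above the underside; foot plate 36 x 42 mm, 4 mm thick; about 220 g. The point is its centre, 25 mm above its underside. Grip it along its x axis over the winding. z is up; at the start it stands upright on its own pad, turned up to 0.25 rad from it.
- sink_mid (a point): Heat sink: bare aluminium finned block, fins upright and running along its x (comb pattern seen from above), 40 mm along its x, 34 mm along its y, 56 mm high; about 80 g. It can be gripped along x or y like a solid block. The point is its centre, 28 mm above its underside. z is up; at the start it stands upright on its own pad, turned up to 0.25 rad from it.
- nest_cap: Black contact pad, fixed on the test strip, on which the capacitor stands at the start: round, 60 mm across; 8 mm thick with a flat top. Origin at the centre of its underside, axes as the test strip's. It stays put, so it shows the place in the row that the capacitor came from.
- nest_relay: Black contact pad, fixed on the test strip, on which the relay stands at the start: square, 56 x 56 mm; 8 mm thick with a flat top. Origin at the centre of its underside, axes as the test strip's. It stays put, so it shows the place in the row that the relay came from.
- nest_trafo: Black contact pad, fixed on the test strip, on which the transformer stands at the start: oblong, 74 mm along x and 52 mm along y; 8 mm thick with a flat top. Origin at the centre of its underside, axes as the test strip's. It stays put, so it shows the place in the row that the transformer came from.
- nest_sink: Black contact pad, fixed on the test strip, on which the heat sink stands at the start: two parallel bars, each 66 mm along x and 16 mm wide, 30 mm apart centre to centre; 8 mm thick with a flat top. Origin at the centre of its underside, axes as the test strip's. It stays put, so it shows the place in the row that the heat sink came from.
- strip: Test strip: fixed flat aluminium bar, 340 mm long (its y), 100 mm wide (its x), 12 mm thick, with the four pads on it in a row at y = -120, -40, 40 and 120 mm in any order, and small brass studs (6 mm high) along its +x edge. Origin at the centre of its underside; +y points to the robot's left, give or take 0.1 rad. It may be the nearer or the farther of the two rows.
- tray: Carrier tray: fixed, grey, low white walls, 306 mm along y (plus a 6 mm high lug at each end), 84 mm along x; four equal bays centred at y = -112.5, -37.5, 37.5 and 112.5 mm, x = 0. Bay inside 69 mm (y) by 72 mm (x), floor 4 mm above the table; walls 6 mm thick, tops 9 mm above the table. Origin: centre of its underside; +y to the robot's left within 0.1 rad. Empty at the start.
Things that resemble listed ones, but are neither listed nor needed, are in the scene too. Leave any yellow look-alike of the part that bears trafo_mid alone. Leave any yellow look-alike of the part that bears relay_mid alone.

How it is judged:
By the outcome, as a careful person would: the job done as asked, in the order asked, and still so for the second after the job is handed in, with the robot touching nothing.
It also fails if it takes over 99 s, if anything falls off the work surface, if the arm or the gripper's body presses on something with over 40 N, if the wrist force passes 120 N, or if a joint passes its speed limit or range.

### The arm

A 7-joint arm with a two-finger parallel gripper is mounted at the origin on the work surface. World frame = base frame: x ahead of the robot, y to its left, z up, the work surface at z = 0. Lengths are in m, angles in degrees, forces in N, time in s.
With the tool pointing down it reaches from about 0.425 to 0.825 m from the base axis. Payload 3.6 kg.
Tool frame: the origin (TCP) lies midway between the tips of the shut fingers; the grasp point (between the pads) lies r.grip_point_offset behind it (r.grip_point_offset is the distance from the TCP to the grasp point, in m); z points along the fingers, y is the direction in which the jaws open and shut (so a half turn about z gives the same grasp; the last joint's range is limited). The gripper opens to 85 mm and grips with 20 to 120 N. Pads are 22 mm wide; open, the fingers measure 114 mm over their backs; the gripper's body (76 mm by 85 mm) begins 54 mm behind the grasp point. The pads swing forward as they close: fully open they stand 13 mm farther back than shut.
Start: joints at [-71.133, 35.231, -0.722, 81.555, 0.464, 63.22, -2.315], TCP at [0.226, 0.609, 0.231] pointing down, gripper open.
Joint ranges: [-178.69, 178.69], [-17.37, 117.87], [-77.05, 75.6], [15.02, 138.74], [-78.02, 258.01], [0.78, 113.62], [-162.83, 162.83]. Speed limits (degrees/s): [159.86, 159.86, 180, 180, 180, 180, 180].

### API

Orientations are given as [roll, pitch, yaw] about the fixed x, y, z axes, in that order (R = Rz(yaw) Ry(pitch) Rx(roll)).
In Python, from bench import monitor, optics, r gives the robot as it stands. The module is installed in compiled form; this text tells all that it offers.
- The arm moves only by the tool jog_arm, never from a script. Its argument "commands" is one flat list of numbers, 7 for each row, row after row: the shift along the tool's x, y, z in mm, then the turn, a rotation vector about the tool's x, y, z in rad, then the closure in counts, from 0 (fully open) to 255 (shut). A call has 1 to 20 rows; each row is the pose to reach, as a shift and turn from the pose measured when the call began, along the tool's axes at that moment; what a row does not reach only later rows make up. A row lasts 1/8 s, in which the tool goes at most 62.5 mm and 10.7 degrees, less where a joint would pass 70% of its speed; a pose out of reach is approached as far as the arm can. A call with a gripper value outside its range is refused whole. The fingers move at their own pace and stop on an object; "squeeze" is the grip in N (left out, the last holds). Time passes only in rows, so rows that repeat a pose let the fingers close. It gives the time, the measured TCP pose, the force and the opening at its end, in the units of the state.
- monitor.sense(): the state, without advancing time (a new reading comes with each control period).
- optics.capture(name): name is "scene" or "side" or "wrist"; returns (picture, depth): 420x560x3 uint8, blue, green, red; 420x560 float32, m along the optical axis (not along the pixel's ray), 0 where there is no reading.
- optics.camera_params(name): a dict with "vertical_fov" (degrees; the focal length in pixels is half the picture's height over the tangent of half this angle, whatever the lens; pixels are square), "cx", "cy" (the principal point, pixels), "T" (4x4, takes a point from camera to world coordinates). Camera axes: x right, y down, z forward; pixel columns grow to the right and rows downward; lengths in m; the calibration is good to about 2 mm. A picture is of the moment at which its call begins: read the wrist's pose just before it. camera_params takes no time and is no camera call; for the wrist camera it gives the pose at the moment of the call.
- r.close_job(): hands the job in, once; it reports no verdict.
The state is a dict: "t": time; "qpos": joint angles; "qd": joint speeds; "joint_torque": joint torques, N m; "tool_pos": TCP position; "ee_rot": TCP orientation; "contact_force": force on the tool from outside, world axes, zero at the start; "ft_torque": the same for the moment, N m; "finger_gap": finger opening in m.
Only numpy, scipy, OpenCV 4.12 (cv2) and the standard library are available. Lean on these libraries where they do the work, as an engineer would, in place of code of your own. Each camera call takes 0.05 s, during which the arm holds its last target.

## Working session

There is one attempt and no reset: what is moved stays moved. The work goes in short steps, Python scripts to look and compute and a tool call to move; the robot and the scene stay as the last step left them, time stands still between calls to the robot, and variables do not carry over. Pictures are saved under pics/ and viewed, and the job is handed in when it is done.

Besides the shell and the picture viewer there is one more tool, called by a JSON object that holds its "fn" and its "kwargs", one argument or row to a line. jog_arm: Moves the arm, as the interface text tells. Its arguments: {"type":"object","properties":{"commands":{"type":"array"},"squeeze":{"type":"number"}},"required":["commands"]}

```bash
mkdir -p pics
python3 - <<'E'
from bench import monitor, optics, r
import cv2,numpy as np
s=monitor.sense(); print(s, r.grip_point_offset)
for n in ["scene","side"]:
    p,d=optics.capture(n); cv2.imwrite(f"pics/{n}0.png",p); np.savez(f"{n}0.npz",p=p,d=d,**{k:np.array(v) for k,v in optics.camera_params(n).items()})
    print(n,optics.camera_params(n),(d>0).mean())
E
```

```text
{'t': 0.0, 'qpos': array([-71.13090516,  35.28871514,  -0.72285429,  81.64286499,
         0.4660528 ,  63.21878794,  -2.31447876]), 'qd': array([ 0.07447339,  0.13672426, -0.01908872,  0.08168721, -0.02164357,
       -0.110522  ,  0.08385611]), 'joint_torque': array([-7.16214308e-04, -4.69209409e+01,  2.59177890e-01, -1.71029842e+01,
        9.97615687e-03,  9.86555329e-03,  1.74190827e-06]), 'tool_pos': array([0.22616892, 0.60855705, 0.23013529]), 'ee_rot': array([-1.79852592e+02,  3.89112047e-03,  1.59617545e+02]), 'contact_force': array([0.76588759, 1.03982793, 0.79485947]), 'ft_torque': array([0.04213062, 0.00898663, 0.07759319]), 'finger_gap': 0.08514570798618872} 0.0187
scene {'vertical_fov': 44.05572582293703, 'cx': 284.4428826116903, 'cy': 204.5779745363747, 'T': array([[-5.45588968e-02,  8.30198276e-01, -5.54791987e-01,
         1.07265792e+00],
       [ 9.98510546e-01,  4.54321753e-02, -3.02093769e-02,
         1.07281900e-02],
       [ 1.25634160e-04, -5.55613840e-01, -8.31440464e-01,
         7.89591924e-01],
       [ 0.00000000e+00,  0.00000000e+00,  0.00000000e+00,
         1.00000000e+00]])} 0.9959991496598639
side {'vertical_fov': 57.295705539551285, 'cx': 280.8856158257155, 'cy': 207.8301531686865, 'T': array([[ 0.76463024, -0.42239633,  0.48674628,  0.2190316 ],
       [-0.64415097, -0.52463786,  0.55661894, -0.42177326],
       [ 0.02025173, -0.73914576, -0.67324097,  0.56427414],
       [ 0.        ,  0.        ,  0.        ,  1.        ]])} 0.9958630952380952
```

View pics/scene0.png

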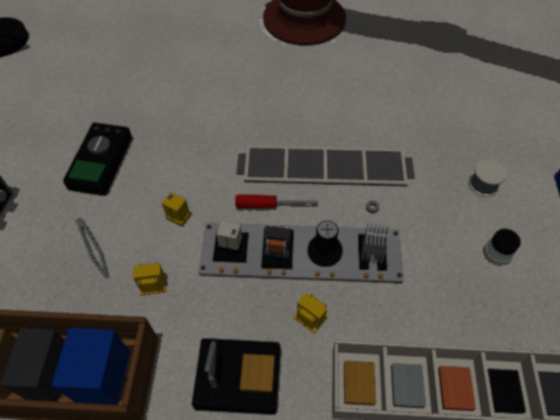

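View pics/side0.png

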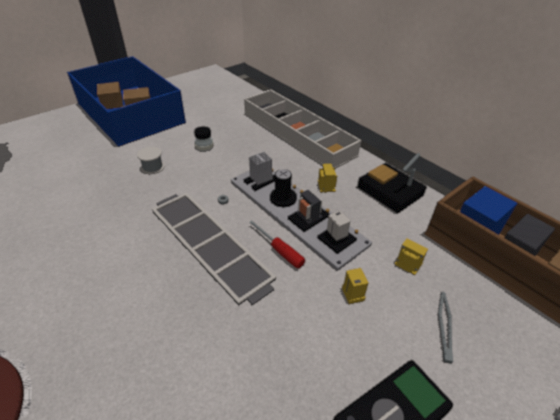

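```bash
cat > h.py <<'E'
import numpy as np,cv2
def cloud(d,P):
    f=d.shape[0]/2/np.tan(np.radians(float(P['vertical_fov']))/2)
    v,u=np.mgrid[:d.shape[0],:d.shape[1]]
    c=np.stack([(u-P['cx'])/f*d,(v-P['cy'])/f*d,d],-1)
    T=np.array(P['T']); return c@T[:3,:3].T+T[:3,3]
def ray(uv,z,P,h=420):
    f=h/2/np.tan(np.radians(float(P['vertical_fov']))/2);T=np.array(P['T'])
    uv=np.atleast_2d(uv).astype(float)
    c=np.c_[(uv[:,0]-P['cx'])/f,(uv[:,1]-P['cy'])/f,np.ones(len(uv))]@T[:3,:3].T
    return T[:3,3]+c*((z-T[2,3])/c[:,2])[:,None]
E
python3 - <<'E'
from h import *
for n,box in [("scene",(190,140,420,290)),("side",(140,140,380,310))]:
    P=np.load(n+"0.npz"); X=cloud(P['d'],P); img=P['p']
    z=X[...,2]; 
    free=z[140:146,200:420] if n=="scene" else z[300:400,50:150]
    print(n,"table z",np.median(free),free.std())
    # object top clusters
    roi=(X[...,0]>.4)&(X[...,0]<.8)&(abs(X[...,1])<.3)
    for lo,hi in [(.04,.1)]:
        m=(roi&(z>lo)&(z<hi)).astype(np.uint8)
        k,l,st,ce=cv2.connectedComponentsWithStats(m)
        for i in range(1,k):
            if st[i,4]<20: continue
            q=X[l==i]; zt=np.percentile(q[:,2],98); t=q[q[:,2]>zt-.006]
            print(np.round(ce[i]),st[i,4],"ztop %.4f"%zt,"top mean",t.mean(0).round(4),"ext",np.ptp(t,0).round(4),len(t))
    c=img[box[1]:box[3],box[0]:box[2]]
    c=cv2.convertScaleAbs(c,alpha=1.5)
    cv2.imwrite(f"pics/{n}_crop.png",cv2.resize(c,None,fx=3,fy=3,interpolation=cv2.INTER_CUBIC))
E
```

```text
scene table z -0.0012027492573709608 0.053215587936452764
[174. 202.] 336 ztop 0.0535 top mean [ 0.5834 -0.2067  0.0509] ext [0.0361 0.0392 0.0068] 276
[229. 234.] 532 ztop 0.0732 top mean [ 0.6461 -0.1032  0.0709] ext [0.0304 0.0361 0.007 ] 322
[326. 235.] 586 ztop 0.0822 top mean [0.6434 0.0551 0.0797] ext [0.0352 0.0351 0.0073] 342
[376. 240.] 586 ztop 0.0775 top mean [0.6451 0.1355 0.0749] ext [0.0411 0.0367 0.0069] 275
[277. 238.] 609 ztop 0.0713 top mean [ 0.6466 -0.0242  0.069 ] ext [0.026  0.0419 0.0074] 315
[147. 272.] 433 ztop 0.0517 top mean [ 0.7159 -0.2278  0.049 ] ext [0.0286 0.0454 0.0078] 338
[311. 307.] 490 ztop 0.0518 top mean [0.7602 0.0353 0.0493] ext [0.0399 0.0444 0.0073] 369
side table z 0.000839810621529602 0.034222955794026455
[260. 164.] 464 ztop 0.0777 top mean [0.641  0.1354 0.0755] ext [0.0419 0.0389 0.0071] 199
[327. 171.] 187 ztop 0.0520 top mean [0.7546 0.0349 0.05  ] ext [0.0401 0.0439 0.0062] 122
[282. 181.] 395 ztop 0.0823 top mean [0.6375 0.0546 0.0807] ext [0.0364 0.0362 0.0069] 162
[309. 203.] 445 ztop 0.0718 top mean [ 0.6415 -0.0247  0.0699] ext [0.0243 0.0437 0.0077] 180
[338. 223.] 444 ztop 0.0737 top mean [ 0.6399 -0.1036  0.0719] ext [0.0309 0.0362 0.007 ] 217
[413. 249.] 343 ztop 0.0520 top mean [ 0.7114 -0.2272  0.05  ] ext [0.0285 0.0438 0.0068] 235
[356. 278.] 371 ztop 0.0541 top mean [ 0.5773 -0.2071  0.052 ] ext [0.0378 0.0399 0.0068] 299
```

View pics/scene_crop.png

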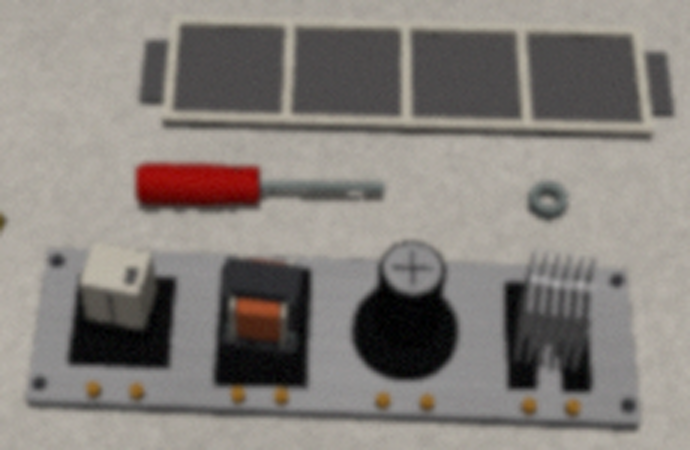

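View pics/side_crop.png

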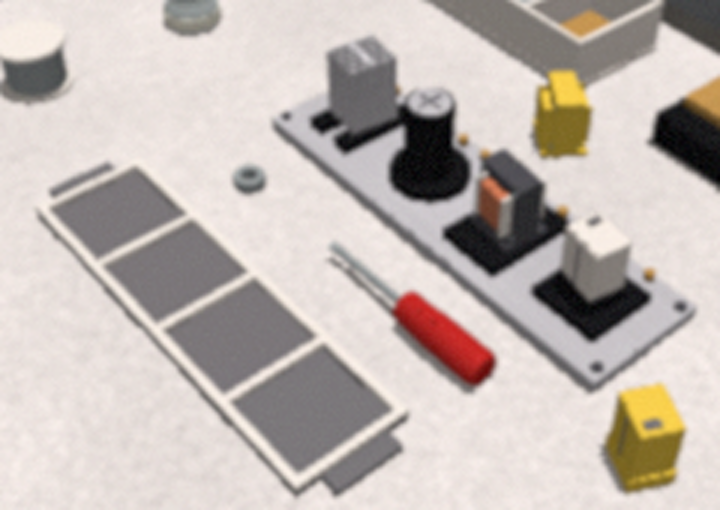

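Run:
```python
from h import *
for n in ["scene","side"]:
    P=np.load(n+"0.npz"); X=cloud(P['d'],P); img=P['p']; z=X[...,2]
    hsv=cv2.cvtColor(img,cv2.COLOR_BGR2HSV)
    roi=(X[...,0]>.42)&(X[...,0]<.62)&(abs(X[...,1])<.2)&(z<.02)
    print(n)
    g=(roi&(hsv[...,2]<(105 if n=="side" else 85))&(hsv[...,1]<60)).astype(np.uint8)
    k,l,st,ce=cv2.connectedComponentsWithStats(g)
    for i in range(1,k):
        if st[i,4]<300: continue
        v,u=np.nonzero(l==i)
        q=ray(np.c_[u,v],.004,P)
        R=cv2.minAreaRect((q[:,:2]*1000).astype(np.float32)); print("bay",ce[i].round(),np.round(R[0],1),np.round(R[1],1),round(R[2],1))
    for nm,c,zt in [("relay",(.643,-.103),.072),("trafo",(.644,-.024),.070),("cap",(.640,.055),.080),("sink",(.643,.1355),.076)]:
        m=(np.hypot(X[...,0]-c[0],X[...,1]-c[1])<.035)&(z>zt-.004)
        v,u=np.nonzero(m); q=ray(np.c_[u,v],zt,P)
        R=cv2.minAreaRect((q[:,:2]*1000).astype(np.float32)); print(nm,m.sum(),"zmed %.4f"%np.median(z[m]),np.round(R[0],1),np.round(R[1],1),round(R[2],1))
```

```text
scene
bay [266. 163.] [452.5 -58.2] [70.5 68.9] 1.6
bay [305. 165.] [452.5  16.8] [67.1 68.6] 0.6
bay [345. 166.] [452.1  92.9] [64.1 68.3] 0.5
bay [384. 167.] [451.3 166.8] [62.3 66.5] 0.8
bay [321. 183.] [495.4  51.2] [  7. 296.] 1.4
relay 315 zmed 0.0708 [ 646.9 -103.3] [33.8 29.2] 80.1
trafo 309 zmed 0.0690 [647.5 -24.6] [42.  23.3] 84.5
cap 346 zmed 0.0797 [643.1  55.3] [35.4 35.1] 1.2
sink 270 zmed 0.0749 [645.8 135.1] [34.4 41.2] 84.7
side
bay [289. 229.] [594.4  15.1] [ 27.5 340.4] 4.3
bay [180. 210.] [452.2 171.8] [65.6 60.3] 0.4
bay [199. 229.] [453.1  98. ] [67.2 65.7] 1.1
bay [220. 251.] [454.1  22.2] [68.5 66.3] 0.7
bay [243. 275.] [455.6 -53.4] [70.2 66.6] 0.9
relay 211 zmed 0.0722 [ 639.5 -103.5] [36.2 29.1] 79.8
trafo 176 zmed 0.0701 [641.8 -24. ] [45.  23.9] 81.7
cap 165 zmed 0.0810 [637.9  55.1] [37.4 35.1] 51.5
sink 197 zmed 0.0758 [641.1 134.6] [40.9 41.7] 82.3
```

```bash
cat > g.py <<'E'
import sys,json
from bench import monitor
from scipy.spatial.transform import Rotation as Ro
import numpy as np
# usage: g.py x,y,z,yaw ...  (mm, deg; TCP) 
s=monitor.sense(); R=Ro.from_euler('xyz',s['ee_rot'],degrees=True); p=s['tool_pos']*1000
print('t',round(s['t'],2),'p',p.round(1),'rot',s['ee_rot'].round(2),'gap',round(s['finger_gap']*1000,1),'F',s['contact_force'].round(1))
for a in sys.argv[1:]:
    x,y,z,w=map(float,a.split(','))
    print(a,'->',R.inv().apply(np.array([x,y,z])-p).round(1),(R.inv()*Ro.from_euler('xyz',[180,0,w],degrees=True)).as_rotvec().round(3))
E
python3 g.py 560,40,360,90
python3 -c "
from bench import optics
print(optics.camera_params('wrist'))"
```

```text
t 0.1 p [226.2 608.6 230.2] rot [-179.86    0.    159.62] gap 85.6 F [ 0.7 -0.5 -0.1]
560,40,360,90 -> [-511.  -417.1 -128.7] [-0.002  0.002  1.215]
{'vertical_fov': 66.5708953135898, 'cx': 282.89223601709523, 'cy': 208.45595100098888, 'T': array([[ 0.34746803,  0.89579495,  0.27715949,  0.15658217],
       [ 0.93768937, -0.33126476, -0.10489186,  0.63639186],
       [-0.00214843,  0.29633608, -0.95508131,  0.3724798 ],
       [ 0.        ,  0.        ,  0.        ,  1.        ]])}
```

```bash
python3 g.py 560,85,300,90
```

```text
t 0.1 p [226.2 608.6 230.2] rot [-179.86    0.    159.62] gap 85.6 F [ 0.7 -0.5 -0.1]
560,85,300,90 -> [-495.3 -374.7  -68.8] [-0.002  0.002  1.215]
```

{"fn": "jog_arm", "kwargs": {
  "commands": [-50, -38, -10, 0, 0, 0.12, 0, -100, -75, -20, 0, 0, 0.24, 0, -145, -110, -30, 0, 0, 0.36, 0, -190, -145, -40, 0, 0, 0.48, 0, -235, -180, -50, 0, 0, 0.6, 0, -280, -215, -60, 0, 0, 0.72, 0, -325, -250, -69, 0, 0, 0.84, 0, -370, -285, -69, 0, 0, 0.96, 0, -415, -318, -69, 0, 0, 1.08, 0, -455, -348, -69, 0, 0, 1.18, 0, -485, -368, -69, 0, 0, 1.215, 0, -495, -375, -69, 0, 0, 1.215, 0, -495, -375, -69, 0, 0, 1.215, 0, -495, -375, -69, 0, 0, 1.215, 0, -495, -375, -69, 0, 0, 1.215, 0]
}}

```text
t: 1.98
tool_pos: [0.559, 0.0867, 0.3001]
ee_rot: [-179.9, 0.1, 90.2]
contact_force: [-1.3, -0.0, -0.5]
finger_gap: 0.0855
```

```bash
cat > wl.py <<'E'
import sys
from bench import optics
import cv2,numpy as np
n=sys.argv[1]; P=optics.camera_params("wrist"); p,d=optics.capture("wrist")
np.savez(n+".npz",p=p,d=d,**{k:np.array(v) for k,v in P.items()})
cv2.imwrite(f"pics/{n}.png",cv2.convertScaleAbs(p,alpha=1.4))
E
python3 g.py; python3 wl.py w1
```

```text
t 1.98 p [559.   86.7 300.1] rot [-1.7993e+02  7.0000e-02  9.0180e+01] gap 85.5 F [-1.3 -0.  -0.5]
```

View pics/w1.png

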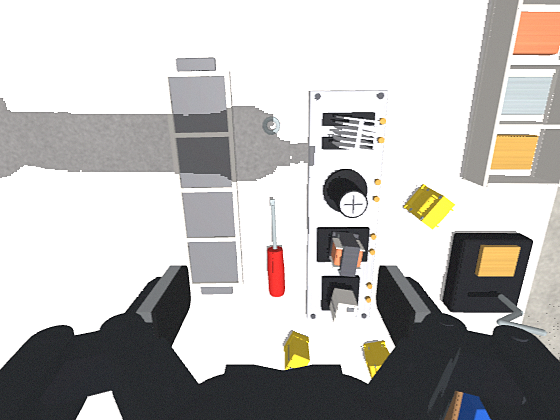

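Run:
```python
from h import *
P=np.load("w1.npz"); X=cloud(P['d'],P); z=X[...,2]
print("table",np.median(z[300:340,60:120]) , np.median(z[30:60,250:350]))
for nm,c,zt in [("relay",(.643,-.103),.072),("trafo",(.644,-.024),.070),("cap",(.640,.055),.080),("sink",(.643,.1355),.076)]:
    m=(np.hypot(X[...,0]-c[0],X[...,1]-c[1])<.035)&(z>zt-.004)
    v,u=np.nonzero(m); q=ray(np.c_[u,v],zt,P)
    R=cv2.minAreaRect((q[:,:2]*1000).astype(np.float32)); print(nm,m.sum(),"zmed %.4f"%np.median(z[m]),np.round(R[0],1),np.round(R[1],1),round(R[2],1))
# bay floor: ray corners by height: points between 1..6.5mm inside region
for uv in [(169,78),(227,76),(190,284),(243,281)]: print(uv,ray(uv,.009,P)[0].round(4))
img=P['p']; w=cv2.cvtColor(img,cv2.COLOR_BGR2GRAY); hi=[np.percentile(w[100:280,180:230],k) for k in (10,50,95)];print(hi)
```

```text
table 8.846500765455345e-05 -0.00029703767190136787
relay 463 zmed 0.0715 [ 644.  -100.1] [35.7 28.5] 80.2
trafo 503 zmed 0.0696 [644.9 -22.3] [43.4 22.2] 84.1
cap 2051 zmed 0.3685 [ 755.1 -120.1] [ 92.6 454.4] 40.5
sink 567 zmed 0.0756 [644.1 137. ] [34.  40.6] 83.5
(169, 78) [0.4161 0.2002 0.009 ]
(227, 76) [0.4892 0.2028 0.009 ]
(190, 284) [ 0.4184 -0.0931  0.009 ]
(243, 281) [ 0.4998 -0.0875  0.009 ]
[np.float64(68.0), np.float64(119.0), np.float64(220.0)]
```

```bash
python3 g.py 644,136,150,84 644,136,34,84
```

```text
t 2.02 p [559.1  86.4 300.2] rot [-1.7994e+02  8.0000e-02  9.0160e+01] gap 85.3 F [0.  0.3 0.1]
644,136,150,84 -> [ 49.6  85.2 150.1] [-0.001  0.001  0.107]
644,136,34,84 -> [ 49.7  85.3 266.1] [-0.001  0.001  0.107]
```

{"fn": "jog_arm", "kwargs": {
  "commands": [15, 28, 40, 0, 0, 0.03, 0, 30, 56, 85, 0, 0, 0.07, 0, 45, 78, 125, 0, 0, 0.107, 0, 50, 85, 150, 0, 0, 0.107, 0, 50, 85, 150, 0, 0, 0.107, 0, 50, 85, 180, 0, 0, 0.107, 0, 50, 85, 210, 0, 0, 0.107, 0, 50, 85, 235, 0, 0, 0.107, 0, 50, 85, 255, 0, 0, 0.107, 0, 50, 85, 266, 0, 0, 0.107, 0, 50, 85, 266, 0, 0, 0.107, 0, 50, 85, 266, 0, 0, 0.107, 0],
  "squeeze": 40
}}

```text
t: 3.52
tool_pos: [0.6446, 0.1362, 0.0351]
ee_rot: [179.9, 0.1, 84.0]
contact_force: [-0.6, -0.2, 0.0]
finger_gap: 0.0853
```

```bash
python3 g.py; python3 wl.py w2
python3 - <<'E'
from bench import optics
import cv2
p,d=optics.capture("side"); cv2.imwrite("pics/s2.png",cv2.resize(cv2.convertScaleAbs(p[100:290,140:400],alpha=1.5),None,fx=3,fy=3))
E
```

```text
t 3.52 p [644.6 136.2  35.1] rot [1.7993e+02 6.0000e-02 8.4020e+01] gap 85.3 F [-0.6 -0.2  0. ]
```

View pics/w2.png

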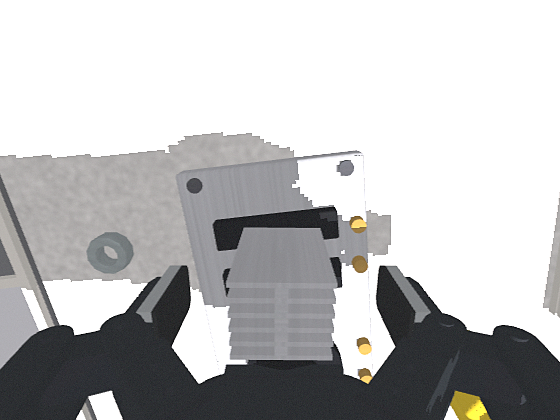

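View pics/s2.png

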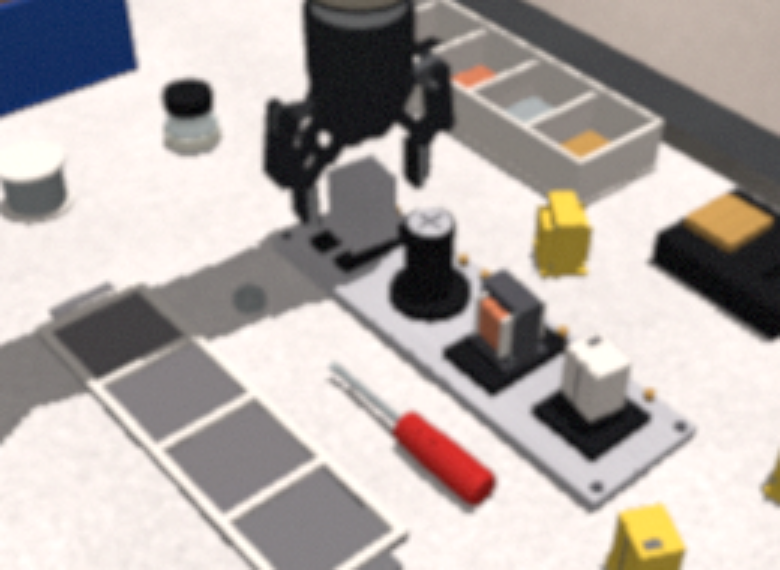

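{"fn": "jog_arm", "kwargs": {
  "commands": [0, 0, 0, 0, 0, 0, 255, 0, 0, 0, 0, 0, 0, 255, 0, 0, 0, 0, 0, 0, 255, 0, 0, 0, 0, 0, 0, 255, 0, 0, 0, 0, 0, 0, 255, 0, 0, 0, 0, 0, 0, 255, 0, 0, 0, 0, 0, 0, 255, 0, 0, 0, 0, 0, 0, 255],
  "squeeze": 40
}}

```text
t: 4.62
tool_pos: [0.6448, 0.1364, 0.0354]
ee_rot: [179.9, 0.0, 84.0]
contact_force: [0.0, -0.9, 3.9]
finger_gap: 0.0394
```

```bash
python3 g.py 644,136,150,84 454,-56,150,90.6 454,-56,19,90.6
```

```text
t 4.62 p [644.8 136.4  35.4] rot [1.799e+02 5.000e-02 8.402e+01] gap 39.4 F [ 0.  -0.9  3.9]
644,136,150,84 -> [  -0.5   -0.5 -114.6] [0.002 0.001 0.   ]
454,-56,150,90.6 -> [-211.3 -169.5 -114.7] [ 0.002  0.001 -0.115]
454,-56,19,90.6 -> [-211.2 -169.7   16.3] [ 0.002  0.001 -0.115]
```

{"fn": "jog_arm", "kwargs": {
  "commands": [0, 0, -10, 0, 0, 0, 255, 0, 0, -30, 0, 0, 0, 255, 0, 0, -60, 0, 0, 0, 255, 0, 0, -90, 0, 0, 0, 255, -5, -4, -110, 0, 0, 0, 255, -20, -16, -114, 0, 0, -0.02, 255, -45, -36, -114, 0, 0, -0.04, 255, -75, -60, -114, 0, 0, -0.06, 255, -105, -84, -114, 0, 0, -0.08, 255, -135, -108, -114, 0, 0, -0.1, 255, -165, -132, -114, 0, 0, -0.115, 255, -190, -153, -114, 0, 0, -0.115, 255, -205, -165, -114, 0, 0, -0.115, 255, -211, -170, -114, 0, 0, -0.115, 255, -211, -170, -114, 0, 0, -0.115, 255, -211, -170, -114, 0, 0, -0.115, 255]
}}

```text
t: 6.62
tool_pos: [0.4545, -0.0547, 0.1493]
ee_rot: [179.9, 0.0, 90.7]
contact_force: [0.0, 0.9, -0.9]
finger_gap: 0.0395
```

```bash
python3 g.py  454,-56,20,90.6; python3 wl.py w3;python3 - <<'E'
from bench import optics
import cv2
p,d=optics.capture("side"); cv2.imwrite("pics/s3.png",cv2.resize(cv2.convertScaleAbs(p[80:300,130:390],alpha=1.5),None,fx=2.6,fy=2.6))
E
```

```text
t 6.62 p [454.5 -54.7 149.3] rot [1.7986e+02 4.0000e-02 9.0720e+01] gap 39.5 F [ 0.   0.9 -0.9]
454,-56,20,90.6 -> [ -1.2  -0.9 129.3] [0.002 0.001 0.002]
```

View pics/w3.png

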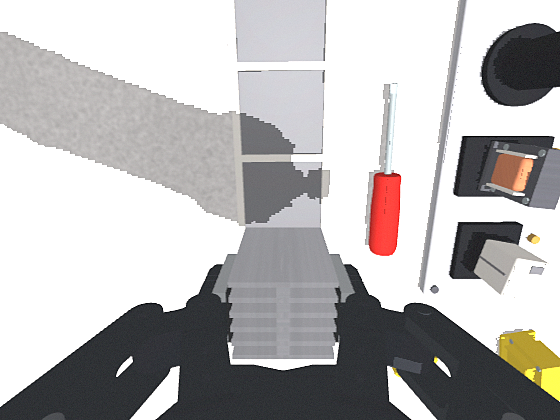

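View pics/s3.png

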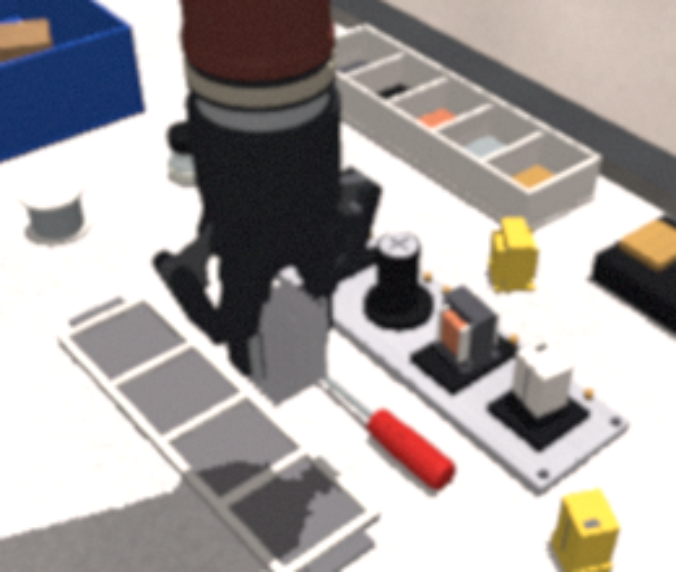

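{"fn": "jog_arm", "kwargs": {
  "commands": [-1, -1, 20, 0, 0, 0, 255, -1, -1, 50, 0, 0, 0, 255, -1, -1, 80, 0, 0, 0, 255, -1, -1, 105, 0, 0, 0, 255, -1, -1, 118, 0, 0, 0, 255, -1, -1, 124, 0, 0, 0, 255, -1, -1, 127, 0, 0, 0, 255, -1, -1, 129, 0, 0, 0, 255, -1, -1, 129.5, 0, 0, 0, 255, -1, -1, 129.5, 0, 0, 0, 255]
}}

```text
t: 7.98
tool_pos: [0.4537, -0.056, 0.02]
ee_rot: [179.8, 0.1, 90.7]
contact_force: [-0.2, -0.0, -1.3]
finger_gap: 0.0396
```

```bash
python3 g.py
```

```text
t 7.97 p [453.7 -56.   20. ] rot [1.7985e+02 5.0000e-02 9.0720e+01] gap 39.6 F [-0.2 -0.  -1.3]
```

Just above the floor; nudge 0.8 mm, release and rise.

{"fn": "jog_arm", "kwargs": {
  "commands": [0, 0, 0.8, 0, 0, 0, 255, 0, 0, 0.8, 0, 0, 0, 255, 0, 0, 0.8, 0, 0, 0, 120, 0, 0, 0.8, 0, 0, 0, 80, 0, 0, 0, 0, 0, 0, 0, 0, 0, 0, 0, 0, 0, 0, 0, 0, 0, 0, 0, 0, 0, 0, 0, -10, 0, 0, 0, 0, 0, 0, -40, 0, 0, 0, 0, 0, 0, -80, 0, 0, 0, 0, 0, 0, -120, 0, 0, 0, 0, 0, 0, -130, 0, 0, 0, 0, 0, 0, -130, 0, 0, 0, 0]
}}

```text
t: 9.6
tool_pos: [0.4535, -0.0557, 0.1505]
ee_rot: [179.8, 0.0, 90.7]
contact_force: [-0.0, -0.1, -0.4]
finger_gap: 0.0853
```

```bash
python3 g.py  642,56,150,90 642,56,38,90; python3 wl.py w4
```

```text
t 9.6 p [453.5 -55.7 150.5] rot [1.7977e+02 4.0000e-02 9.0730e+01] gap 85.3 F [-0.  -0.1 -0.4]
642,56,150,90 -> [109.3 190.    1.2] [0.004 0.001 0.013]
642,56,38,90 -> [109.3 189.5 113.2] [0.004 0.001 0.013]
```

View pics/w4.png

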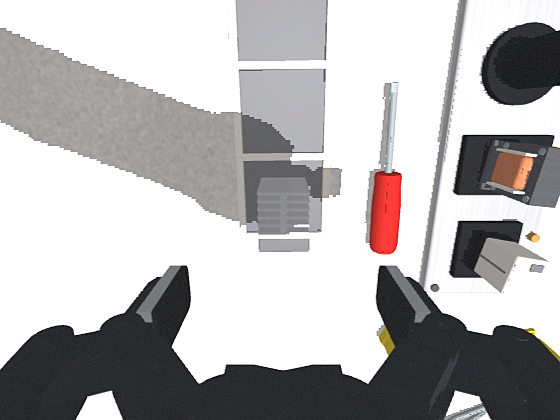

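{"fn": "jog_arm", "kwargs": {
  "commands": [15, 27, 1, 0, 0, 0.01, 0, 38, 66, 1, 0.004, 0, 0.013, 0, 62, 108, 1, 0.004, 0, 0.013, 0, 86, 150, 1, 0.004, 0, 0.013, 0, 104, 180, 1, 0.004, 0, 0.013, 0, 109, 190, 1, 0.004, 0, 0.013, 0, 109, 190, 10, 0.004, 0, 0.013, 0, 109, 190, 40, 0.004, 0, 0.013, 0, 109, 190, 75, 0.004, 0, 0.013, 0, 109, 190, 100, 0.004, 0, 0.013, 0, 109, 190, 113, 0.004, 0, 0.013, 0, 109, 190, 113, 0.004, 0, 0.013, 0, 109, 190, 113, 0.004, 0, 0.013, 255, 109, 190, 113, 0.004, 0, 0.013, 255, 109, 190, 113, 0.004, 0, 0.013, 255, 109, 190, 113, 0.004, 0, 0.013, 255, 109, 190, 113, 0.004, 0, 0.013, 255, 109, 190, 113, 0.004, 0, 0.013, 255, 109, 190, 113, 0.004, 0, 0.013, 255, 109, 190, 113, 0.004, 0, 0.013, 255],
  "squeeze": 40
}}

```text
t: 12.15
tool_pos: [0.6423, 0.0558, 0.0379]
ee_rot: [-180.0, 0.0, 90.0]
contact_force: [-2.1, 0.1, 5.9]
finger_gap: 0.0349
```

```bash
python3 g.py 453.5,19.5,155,90.6; python3 wl.py w5
```

```text
t 12.15 p [642.3  55.8  37.9] rot [-1.7997e+02  2.0000e-02  8.9990e+01] gap 34.9 F [-2.1  0.1  5.9]
453.5,19.5,155,90.6 -> [ -36.3 -188.9 -116.9] [-0.001  0.    -0.011]
```

View pics/w5.png

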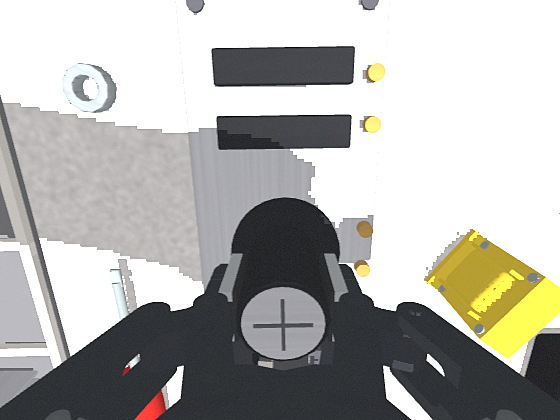

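{"fn": "jog_arm", "kwargs": {
  "commands": [0, 0, -10, 0, 0, 0, 255, 0, 0, -30, 0, 0, 0, 255, 0, 0, -60, 0, 0, 0, 255, 0, 0, -90, 0, 0, 0, 255, -1, -5, -110, 0, 0, 0, 255, -4, -20, -117, 0, 0, -0.01, 255, -9, -48, -117, 0, 0, -0.011, 255, -15, -80, -117, 0, 0, -0.011, 255, -22, -115, -117, 0, 0, -0.011, 255, -28, -148, -117, 0, 0, -0.011, 255, -34, -175, -117, 0, 0, -0.011, 255, -36, -187, -117, 0, 0, -0.011, 255, -36, -189, -117, 0, 0, -0.011, 255, -36, -189, -117, 0, 0, -0.011, 255, -36, -189, -90, 0, 0, -0.011, 255, -36, -189, -60, 0, 0, -0.011, 255, -36, -189, -30, 0, 0, -0.011, 255, -36, -189, -10, 0, 0, -0.011, 255, -36, -189, 0, 0, 0, -0.011, 255, -36, -189, 0, 0, 0, -0.011, 255]
}}

```text
t: 14.7
tool_pos: [0.4538, 0.0199, 0.0376]
ee_rot: [-179.9, 0.0, 90.6]
contact_force: [0.7, -0.0, -0.1]
finger_gap: 0.0349
```

```bash
python3 g.py 453.5,19.5,22,90.6; python3 wl.py w6
```

```text
t 14.7 p [453.8  19.9  37.6] rot [-1.7994e+02  2.0000e-02  9.0630e+01] gap 34.9 F [ 0.7 -0.  -0.1]
453.5,19.5,22,90.6 -> [-0.4 -0.3 15.6] [-0.001  0.     0.   ]
```

View pics/w6.png

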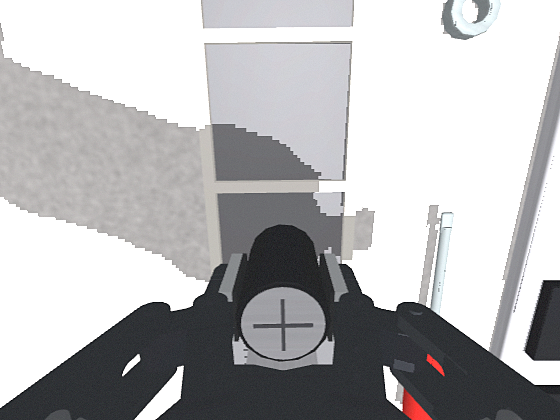

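{"fn": "jog_arm", "kwargs": {
  "commands": [0, 0, 8, 0, 0, 0, 255, 0, 0, 13, 0, 0, 0, 255, 0, 0, 15, 0, 0, 0, 255, 0, 0, 16, 0, 0, 0, 255, 0, 0, 16.2, 0, 0, 0, 255, 0, 0, 16.2, 0, 0, 0, 255, 0, 0, 16.2, 0, 0, 0, 120, 0, 0, 16.2, 0, 0, 0, 80, 0, 0, 16, 0, 0, 0, 0, 0, 0, 16, 0, 0, 0, 0, 0, 0, 16, 0, 0, 0, 0, 0, 0, 5, 0, 0, 0, 0, 0, 0, -20, 0, 0, 0, 0, 0, 0, -60, 0, 0, 0, 0, 0, 0, -100, 0, 0, 0, 0, 0, 0, -115, 0, 0, 0, 0, 0, 0, -115, 0, 0, 0, 0]
}}

```text
t: 16.88
tool_pos: [0.4547, 0.02, 0.1547]
ee_rot: [179.8, -0.0, 90.6]
contact_force: [0.3, -0.2, -0.0]
finger_gap: 0.0855
```

```bash
python3 g.py 645,-23.5,150,83.5 645,-23.5,28,83.5; python3 wl.py w7
```

```text
t 16.88 p [454.7  20.  154.7] rot [ 1.7979e+02 -2.0000e-02  9.0640e+01] gap 85.5 F [ 0.3 -0.2 -0. ]
645,-23.5,150,83.5 -> [-45.6 189.8   5.4] [ 0.004 -0.001  0.125]
645,-23.5,28,83.5 -> [-45.6 189.4 127.4] [ 0.004 -0.001  0.125]
```

View pics/w7.png

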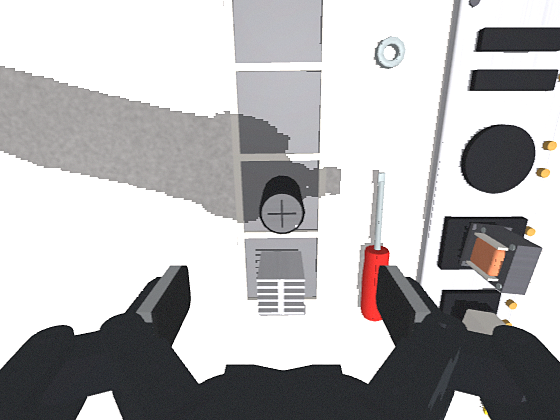

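{"fn": "jog_arm", "kwargs": {
  "commands": [-6, 27, 5, 0, 0, 0.02, 0, -16, 66, 5, 0.004, 0, 0.05, 0, -26, 108, 5, 0.004, 0, 0.08, 0, -36, 150, 5, 0.004, 0, 0.11, 0, -43, 180, 5, 0.004, 0, 0.125, 0, -46, 190, 5, 0.004, 0, 0.125, 0, -46, 190, 20, 0.004, 0, 0.125, 0, -46, 190, 50, 0.004, 0, 0.125, 0, -46, 190, 85, 0.004, 0, 0.125, 0, -46, 190, 112, 0.004, 0, 0.125, 0, -46, 190, 127, 0.004, 0, 0.125, 0, -46, 190, 127, 0.004, 0, 0.125, 0, -46, 190, 127, 0.004, 0, 0.125, 255, -46, 190, 127, 0.004, 0, 0.125, 255, -46, 190, 127, 0.004, 0, 0.125, 255, -46, 190, 127, 0.004, 0, 0.125, 255, -46, 190, 127, 0.004, 0, 0.125, 255, -46, 190, 127, 0.004, 0, 0.125, 255, -46, 190, 127, 0.004, 0, 0.125, 255, -46, 190, 127, 0.004, 0, 0.125, 255],
  "squeeze": 50
}}

```text
t: 19.42
tool_pos: [0.6454, -0.0239, 0.0281]
ee_rot: [-180.0, -0.0, 83.5]
contact_force: [-0.8, 0.8, 6.0]
finger_gap: 0.0354
```

```bash
python3 g.py 453,95,145,90.6; python3 wl.py w8
```

```text
t 19.43 p [645.4 -23.9  28.1] rot [-1.7995e+02 -1.0000e-02  8.3480e+01] gap 35.4 F [-0.8  0.8  6. ]
453,95,145,90.6 -> [  96.3 -204.7 -116.7] [-0.001 -0.    -0.124]
```

View pics/w8.png

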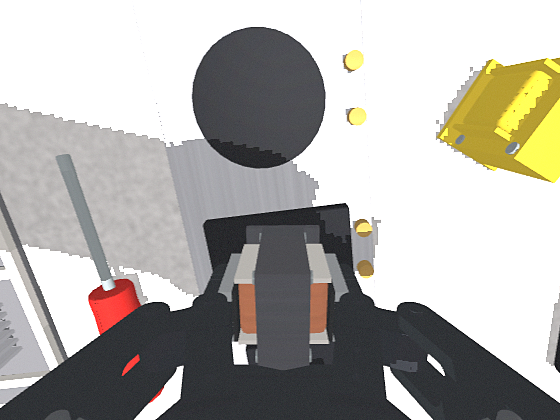

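{"fn": "jog_arm", "kwargs": {
  "commands": [0, 0, -10, 0, 0, 0, 255, 0, 0, -30, 0, 0, 0, 255, 0, 0, -60, 0, 0, 0, 255, 0, 0, -90, 0, 0, 0, 255, 2, -5, -110, 0, 0, 0, 255, 10, -22, -117, 0, 0, -0.02, 255, 24, -52, -117, 0, 0, -0.04, 255, 40, -85, -117, 0, 0, -0.06, 255, 56, -120, -117, 0, 0, -0.09, 255, 73, -155, -117, 0, 0, -0.11, 255, 87, -185, -117, 0, 0, -0.124, 255, 95, -201, -117, 0, 0, -0.124, 255, 96, -205, -117, 0, 0, -0.124, 255, 96, -205, -117, 0, 0, -0.124, 255, 96, -205, -90, 0, 0, -0.124, 255, 96, -205, -60, 0, 0, -0.124, 255, 96, -205, -30, 0, 0, -0.124, 255, 96, -205, -10, 0, 0, -0.124, 255, 96, -205, 0, 0, 0, -0.124, 255, 96, -205, 0, 0, 0, -0.124, 255]
}}

```text
t: 21.98
tool_pos: [0.4533, 0.0941, 0.0279]
ee_rot: [-180.0, 0.0, 90.5]
contact_force: [-0.7, 0.1, -1.2]
finger_gap: 0.0353
```

```bash
python3 g.py 453,95,12,90.6; python3 wl.py w9
```

```text
t 21.98 p [453.3  94.1  27.9] rot [-1.7995e+02  1.0000e-02  9.0520e+01] gap 35.3 F [-0.7  0.1 -1.2]
453,95,12,90.6 -> [ 0.9 -0.3 15.9] [-0.001  0.    -0.001]
```

View pics/w9.png

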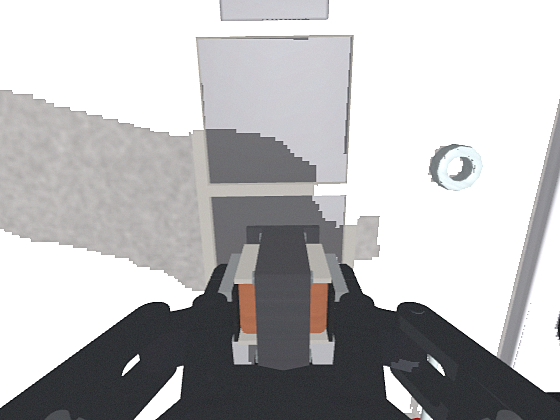

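{"fn": "jog_arm", "kwargs": {
  "commands": [1, 0, 8, 0, 0, 0, 255, 1, 0, 13, 0, 0, 0, 255, 1, 0, 15, 0, 0, 0, 255, 1, 0, 16, 0, 0, 0, 255, 1, 0, 16.2, 0, 0, 0, 255, 1, 0, 16.2, 0, 0, 0, 255, 1, 0, 16.2, 0, 0, 0, 120, 1, 0, 16.2, 0, 0, 0, 80, 1, 0, 16, 0, 0, 0, 0, 1, 0, 16, 0, 0, 0, 0, 1, 0, 16, 0, 0, 0, 0, 1, 0, 5, 0, 0, 0, 0, 1, 0, -20, 0, 0, 0, 0, 1, 0, -60, 0, 0, 0, 0, 1, 0, -100, 0, 0, 0, 0, 1, 0, -125, 0, 0, 0, 0, 1, 0, -125, 0, 0, 0, 0]
}}

```text
t: 24.15
tool_pos: [0.4546, 0.0956, 0.1557]
ee_rot: [179.7, -0.1, 90.5]
contact_force: [-0.9, 0.2, -1.2]
finger_gap: 0.0856
```

```bash
python3 g.py 644,-101.5,150,80 644,-101.5,32,80; python3 wl.py w10
```

```text
t 24.15 p [454.6  95.6 155.7] rot [ 1.797e+02 -1.000e-01  9.054e+01] gap 85.6 F [-0.9  0.2 -1.2]
644,-101.5,150,80 -> [-198.9  187.5    6.3] [ 0.005 -0.002  0.184]
644,-101.5,32,80 -> [-199.1  186.9  124.3] [ 0.005 -0.002  0.184]
```

View pics/w10.png

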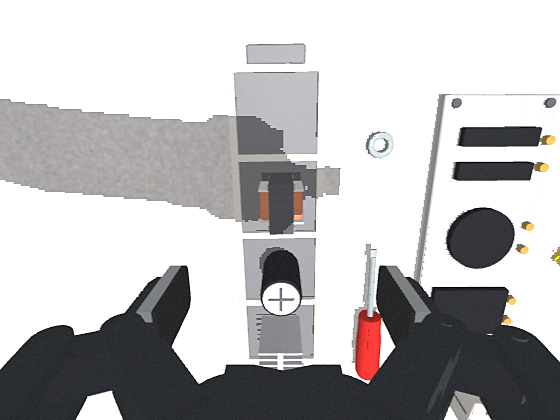

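{"fn": "jog_arm", "kwargs": {
  "commands": [-20, 19, 5, 0, 0, 0.02, 0, -52, 49, 6, 0.005, 0, 0.05, 0, -90, 85, 6, 0.005, 0, 0.09, 0, -130, 122, 6, 0.005, 0, 0.13, 0, -165, 155, 6, 0.005, 0, 0.16, 0, -190, 179, 6, 0.005, 0, 0.184, 0, -199, 187, 6, 0.005, 0, 0.184, 0, -199, 187, 20, 0.005, 0, 0.184, 0, -199, 187, 50, 0.005, 0, 0.184, 0, -199, 187, 85, 0.005, 0, 0.184, 0, -199, 187, 112, 0.005, 0, 0.184, 0, -199, 187, 124, 0.005, 0, 0.184, 0, -199, 187, 124, 0.005, 0, 0.184, 0, -199, 187, 124, 0.005, 0, 0.184, 255, -199, 187, 124, 0.005, 0, 0.184, 255, -199, 187, 124, 0.005, 0, 0.184, 255, -199, 187, 124, 0.005, 0, 0.184, 255, -199, 187, 124, 0.005, 0, 0.184, 255, -199, 187, 124, 0.005, 0, 0.184, 255, -199, 187, 124, 0.005, 0, 0.184, 255],
  "squeeze": 40
}}

```text
t: 26.7
tool_pos: [0.6435, -0.1018, 0.0315]
ee_rot: [-179.9, -0.1, 80.0]
contact_force: [-1.0, -0.5, 5.5]
finger_gap: 0.0297
```

```bash
python3 g.py 452.5,169,149,90.6; python3 wl.py w11
```

```text
t 26.7 p [ 643.5 -101.8   31.5] rot [-1.7992e+02 -6.0000e-02  8.0000e+01] gap 29.7 F [-1.  -0.5  5.5]
452.5,169,149,90.6 -> [ 233.6 -235.2 -117. ] [-0.001 -0.001 -0.185]
```

View pics/w11.png

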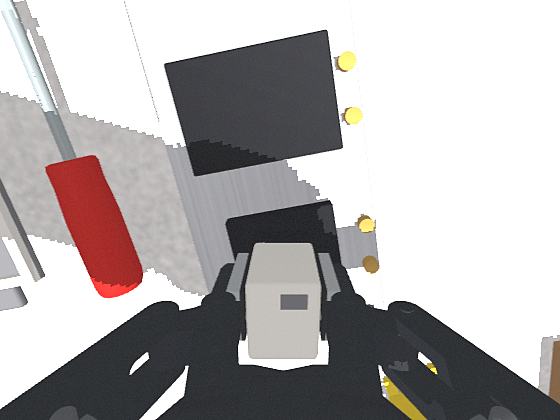

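Relay gripped squarely (gap 29.7 mm). Lift and carry, 332 mm.

{"fn": "jog_arm", "kwargs": {
  "commands": [0, 0, -10, 0, 0, 0, 255, 0, 0, -30, 0, 0, 0, 255, 0, 0, -60, 0, 0, 0, 255, 0, 0, -90, 0, 0, 0, 255, 4, -4, -110, 0, 0, 0, 255, 18, -18, -117, 0, 0, -0.01, 255, 40, -40, -117, 0, 0, -0.03, 255, 65, -65, -117, 0, 0, -0.05, 255, 92, -92, -117, 0, 0, -0.07, 255, 119, -120, -117, 0, 0, -0.09, 255, 146, -147, -117, 0, 0, -0.12, 255, 173, -174, -117, 0, 0, -0.14, 255, 198, -199, -117, 0, 0, -0.16, 255, 218, -219, -117, 0, 0, -0.18, 255, 230, -231, -117, 0, 0, -0.185, 255, 234, -235, -117, 0, 0, -0.185, 255, 234, -235, -117, 0, 0, -0.185, 255, 234, -235, -117, 0, 0, -0.185, 255]
}}

```text
t: 29.0
tool_pos: [0.4535, 0.1682, 0.1491]
ee_rot: [-180.0, -0.0, 90.5]
contact_force: [0.0, -0.3, -0.4]
finger_gap: 0.0294
```

```bash
python3 g.py 452.5,169,16,90.6; python3 wl.py w12
```

```text
t 29.0 p [453.5 168.2 149.1] rot [-1.7998e+02 -4.0000e-02  9.0480e+01] gap 29.4 F [ 0.  -0.3 -0.4]
452.5,169,16,90.6 -> [  0.7  -0.9 133.2] [-0.    -0.001 -0.002]
```

View pics/w12.png

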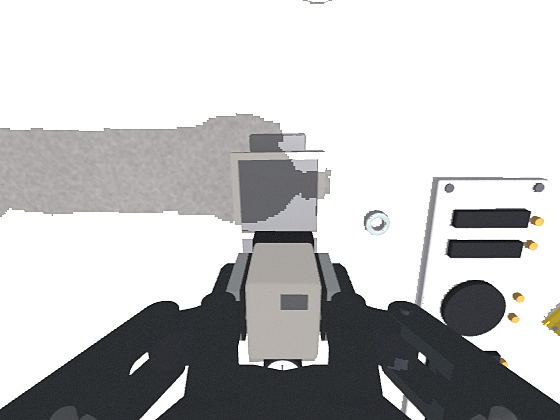

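{"fn": "jog_arm", "kwargs": {
  "commands": [1, -1, 20, 0, 0, 0, 255, 1, -1, 50, 0, 0, 0, 255, 1, -1, 80, 0, 0, 0, 255, 1, -1, 105, 0, 0, 0, 255, 1, -1, 121, 0, 0, 0, 255, 1, -1, 128, 0, 0, 0, 255, 1, -1, 131, 0, 0, 0, 255, 1, -1, 133, 0, 0, 0, 255, 1, -1, 134, 0, 0, 0, 255, 1, -1, 134, 0, 0, 0, 255]
}}

```text
t: 30.3
tool_pos: [0.4526, 0.1695, 0.0154]
ee_rot: [180.0, -0.1, 90.5]
contact_force: [1.2, -0.3, -1.2]
finger_gap: 0.0295
```

```bash
python3 g.py; python3 wl.py w13
```

```text
t 30.3 p [452.6 169.5  15.4] rot [ 1.800e+02 -6.000e-02  9.049e+01] gap 29.5 F [ 1.2 -0.3 -1.2]
```

View pics/w13.png

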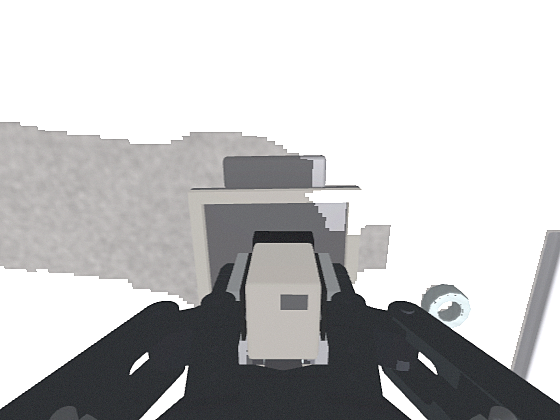

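Relay sits inside the last bay. Release, rise, and back away up.

{"fn": "jog_arm", "kwargs": {
  "commands": [0, 0, 0.4, 0, 0, 0, 255, 0, 0, 0.4, 0, 0, 0, 120, 0, 0, 0.4, 0, 0, 0, 80, 0, 0, 0, 0, 0, 0, 0, 0, 0, 0, 0, 0, 0, 0, 0, 0, 0, 0, 0, 0, 0, 0, 0, -10, 0, 0, 0, 0, 0, 0, -35, 0, 0, 0, 0, 0, 0, -75, 0, 0, 0, 0, 0, 0, -120, 0, 0, 0, 0, 20, 0, -165, 0, 0, 0, 0, 50, 0, -205, 0, 0, 0, 0, 80, 0, -230, 0, 0, 0, 0, 90, 0, -235, 0, 0, 0, 0, 90, 0, -235, 0, 0, 0, 0, 90, 0, -235, 0, 0, 0, 0]
}}

```text
t: 32.35
tool_pos: [0.4512, 0.2571, 0.2492]
ee_rot: [-179.9, 0.1, 90.3]
contact_force: [0.2, 0.0, 0.3]
finger_gap: 0.0851
```

```bash
python3 g.py; python3 wl.py w14
python3 - <<'E'
from bench import optics
from h import *
for n in ["scene","side"]:
    P=dict(optics.camera_params(n)); p,d=optics.capture(n); X=cloud(d,P); z=X[...,2]
    c=p[120:300,190:430] if n=="scene" else p[130:310,130:380]
    cv2.imwrite(f"pics/{n}_end.png",cv2.resize(cv2.convertScaleAbs(c,alpha=1.5),None,fx=3,fy=3,interpolation=cv2.INTER_CUBIC))
    m=((X[...,0]>.41)&(X[...,0]<.5)&(X[...,1]>-.1)&(X[...,1]<.21)&(z>.03)&(z<.075)).astype(np.uint8)
    k,l,st,ce=cv2.connectedComponentsWithStats(m)
    for i in range(1,k):
        if st[i,4]<30: continue
        q=X[l==i]; zt=np.percentile(q[:,2],97); t=q[q[:,2]>zt-.005]
        print(n,ce[i].round(),"ztop %.4f"%zt,t.mean(0).round(4),np.ptp(t,0).round(3))
E
```

```text
t 32.35 p [451.2 257.1 249.2] rot [-1.7985e+02  9.0000e-02  9.0340e+01] gap 85.1 F [0.2 0.  0.3]
scene [266. 150.] ztop 0.0607 [ 0.4556 -0.0564  0.0587] [0.043 0.034 0.007]
scene [307. 151.] ztop 0.0654 [0.4565 0.0197 0.0634] [0.036 0.033 0.006]
scene [348. 155.] ztop 0.0550 [0.4553 0.0941 0.0527] [0.024 0.041 0.009]
scene [387. 155.] ztop 0.0570 [0.4548 0.167  0.0548] [0.031 0.034 0.009]
side [177. 197.] ztop 0.0579 [0.4498 0.1668 0.0565] [0.027 0.035 0.006]
side [196. 216.] ztop 0.0557 [0.4511 0.0942 0.0544] [0.023 0.045 0.006]
side [217. 236.] ztop 0.0667 [0.4513 0.019  0.065 ] [0.035 0.037 0.006]
side [241. 261.] ztop 0.0617 [ 0.4512 -0.0562  0.0597] [0.04  0.036 0.007]
```

View pics/scene_end.png

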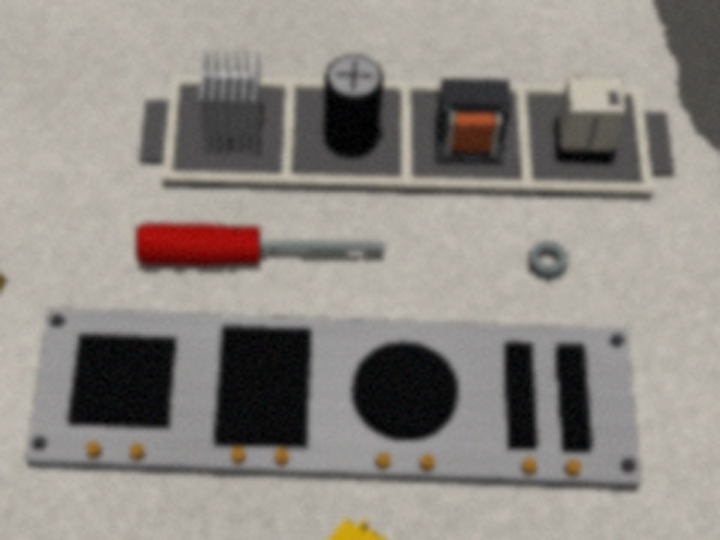

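View pics/side_end.png

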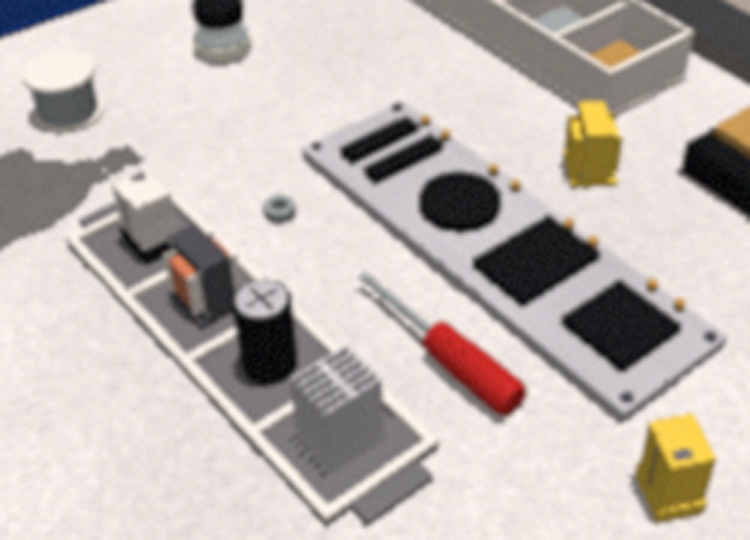

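View pics/w14.png

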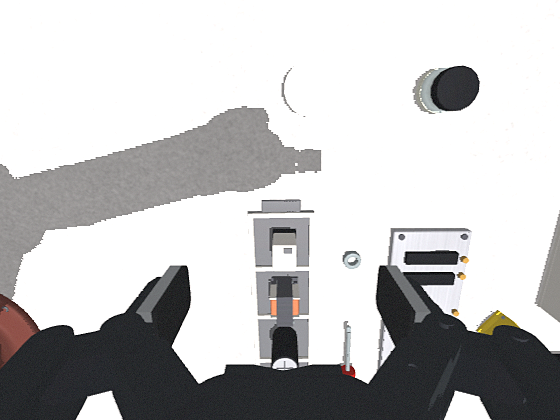

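```bash
python3 -c "
from bench import r
print(r.close_job())"
```

```text
the job is handed in; nothing more can be done
None
```

All four components stand in the tray in reverse order, and the job was handed in at about 32.5 s. From the robot's left, the strip held heat sink, capacitor, transformer, relay. The tray now holds relay, transformer, capacitor, heat sink.

- **Final views:** The scene and side views show all four upright in their own bays, with the fingers open and the arm clear. The yellow look-alikes were not touched.
- **Flat on the floor:** Measured tops are about 61, 66, 55 and 57 mm for sink, capacitor, transformer and relay. Flat on the 4 mm bay floor they should be 60, 64, 54 and 56 mm, so each agrees within about 2 mm.
- **Disagreement:** The scene and side cameras differed by 4–7 mm in x on the parts' tops. I used values in between and checked them with the wrist camera. The bays leave at least 13 mm to spare on each side.

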